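# Open the medicine case and its safety-capped bottle

## Task

Prise up the flush cover of the white medicine case with the blade of the wooden-handled spatula, swing the cover over until it rests fully open, and lay the spatula down flat on the table, clear of the case. Then take the bottle's safety cap by its grip bar, press it down, keep it down while you turn it a quarter turn anticlockwise, and lift it straight off; never wrench it against its lock. Finish still holding the cap level, about 5 cm above the bottle and carried by the gripper alone; do not shove the other things on the table about.

Things in the scene. Friction and masses are not known exactly. Their poses are not given: they have to be found in the camera images.
- gap (a point): Mouth of the pry gap: slot 70 mm wide, 10 mm high between the case's front wall (5 mm thick) and the shut cover. Case: fixed white box 180 x 180 mm, 128 mm high. Point: middle of the slot on the wall's outer face, 123 mm above the table. Axes of the case: +y into the case, towards the hinge; z up. Inside the slot, 40 mm of free room.
- hinge (a point): Middle of the cover's hinge line, at the top of the case's wall opposite the gap (180 mm from the gap wall's outer face), 128 mm above the table. The hinge runs along case x; same axes as the gap point.
- cover (a joint): Angle of the case's flat grey cover (rad): 0 shut, 2.4 resting fully open, leaning back beyond the hinge. 180 x 180 x 6 mm, 0.2 kg, flush with the walls all round; underside at the hinge point's height when shut. Light friction: let go short of upright (1.57) it falls shut, past about 1.75 it falls open by itself.
- spatula_grip (a point): Grip point of the spatula, near its balance point: half-way up a straight wooden handle 110 mm long, 14 mm wide, 18 mm high, 30 mm behind its front end. A steel blade 20 mm wide, 3 mm thick goes on 106 mm straight ahead at the same mid-height. x points to the blade's tip, 136 mm from here; y across; z up as it lies on the table. About 80 g.
- spatula_tip (a point): Middle of the end of the spatula's blade; same axes as the grip point.
- bottle: Amber bottle held fixed in the black insert inside the case, under the cover. Origin at the middle of its underside, 6 mm above the table; z up along its axis. Its shoulder (36 mm radius) is 54.5 mm above the origin. x points along the grip bar of the locked cap.
- cap_bar (a point): Centre of the grip bar on the white ribbed safety cap, 103.5 mm above the bottle's origin while locked. Bar 54 mm long (cap x), 20 mm wide (cap y), 26 mm high, on a flat-topped round cap 62 mm across, 27 mm high: cap top 13 mm below this point, bar top 13 mm above. Loose, 50 g, but locked to the neck by two inner lugs (see mouth).
- mouth (a point): Top of the bottle's sprung seal, 18 mm below cap_bar while locked. Locked, the cap cannot turn. Pressed straight down 6.5 to 8.5 mm (seal pushes back 4 N at first, 11 N at 7.5 mm; hard bottom at 9 mm) it turns anticlockwise seen from above, never clockwise; 60 to 120 degrees from locked it is free and lifts off. Turned or pulled by force before that, the lock breaks (80 N).
- vial_a: Bystander: small amber vial, 32 mm across, 55 mm tall, origin underneath. Leave alone.
- vial_b: Bystander: small clear vial, 32 mm across, 55 mm tall, origin underneath. Leave alone.
- jar: Bystander: white screw jar, 60 mm across, 70 mm tall, origin underneath. Leave alone.
- dish: Bystander: shallow steel instrument dish 110 x 170 x 30 mm, origin underneath. Leave alone.
- forceps: Bystander: flat steel forceps 140 mm long, 6 mm thick, along its x. Leave alone.
- syringe: Bystander: empty syringe lying down, 138 mm long, 26 mm wide, along its x. Leave alone.
- otoscope: Bystander: black hand-held ear scope lying down, 180 mm long, 30 mm high, along its x. Leave alone.
Not all that is in view belongs to the job. Of the things like the part that bears spatula_grip, leave any that is blue; of the rest the smaller one is meant.

How it is judged (in metres and radians):
On the way, in this order (a step that is already met when the one before it is completed fails the run):
1. the spatula's blade, against the cover, has prised it up by 0.25 rad (value of joint cover between 0.25 and 1.2 rad and contact force between spatula and cover above 0.2 N), for 0.1 s.
2. the cover is fully open (value of joint cover above 2.2 rad), for 0.2 s.
3. the cap is pressed down by more than 4 mm and turned past its stop (z of cap_bar in the frame of bottle below 0.0995 m and angle between the x axis of cap_bar and the x axis of bottle, either way round above 0.3 rad), for 0.05 s.
4. the cap is lifted off (z of cap_bar in the frame of bottle above 0.13 m), for 0.1 s.
At the end, for the whole second after the job is handed in: The cap is held still in the fingers, 30 to 115 mm higher than where it sat locked, within 30 mm sideways of the bottle's axis, tilted less than 15 degrees, touching neither bottle, cover nor spatula; the cover is open by more than 2.2 rad; the spatula lies flat on the table, still and untouched (z of cap_bar in the frame of bottle between 0.133 and 0.219 m and horizontal distance between cap_bar and bottle below 0.03 m and angle between cap_bar's own z axis and vertical below 0.26 rad and contact force between the fingers and cap above 1 N and contact force between cap and bottle below 0.1 N and contact force between each of cap, the arm, the fingers and spatula below 0.1 N and contact force between cap and cover below 0.1 N and linear speed of each of cap, spatula below 0.02 m/s and value of joint cover above 2.2 rad and height (world z) of spatula_grip below 0.02 m and height (world z) of spatula_tip below 0.03 m); the arm keeps its last pose, push and grip.
It fails at once if the cap is forced against its lock (contact force between cap and bottle above 80 N).
It fails at once if a bystander is moved by more than 40 mm (distance of any of vial_a, vial_b, jar, dish, forceps, syringe, otoscope from where it was at the start of the episode above 0.04 m).
It fails at once if the cap is tipped by more than 40 degrees (angle between cap_bar's own z axis and vertical above 0.7 rad).
It also fails if it takes over 67 s, if anything falls off the work surface, if the arm or the gripper's body presses on something with over 40 N, if the wrist force passes 120 N, or if a joint passes its speed limit or range.

## Robot

A 6-joint arm with a two-finger parallel gripper is mounted at the origin on the work surface. World frame = base frame: x ahead of the robot, y to its left, z up, the work surface at z = 0. Lengths are in mm, angles in rad, forces in N, time in s.
With the tool pointing down it reaches from about 225 to 875 mm from the base axis. Payload 3.4 kg.
Tool frame: the origin (TCP) lies midway between the tips of the shut fingers; the grasp point (between the pads) lies 19 mm behind it; x points along the fingers, y is the direction in which the jaws open and shut, and the axes are right-handed (so a half turn about x gives the same grasp; the last joint's range is limited). The gripper opens to 85 mm and grips with 20 to 120 N. Pads are 22 mm wide; open, the fingers measure 114 mm over their backs; the gripper's body (76 mm by 85 mm) begins 54 mm behind the grasp point. The pads swing forward as they close: fully open they stand 13 mm farther back than shut.
Start: joints at [1.069, 0.276, 1.505, -0, 1.361, -0.121], TCP at [213.725, 533.839, 231.328] pointing down, gripper open.
Joint ranges: [-2.89, 2.89], [-0.75, 2.08], [0.22, 2.7], [-1.18, 4.32], [0.11, 2.71], [-2.7, 2.7]. Speed limits (rad/s): [2.57, 2.57, 3.14, 3.14, 3.14, 3.14].

## Interface

Orientations are given as a unit quaternion [x, y, z, w].
In Python, from rig import ctrl, imaging, hand_in, models gives the robot as it stands.
- The arm moves only by the tool send_rows, never from a script. Its argument "increments" is a list that holds one entry, the list of rows, each a list of 7 numbers: the opening in per cent of the stroke, from 0 (shut) to 100 (fully open), then the shift along the tool's x, y, z in mm, then the turn, a rotation vector about the tool's x, y, z in rad. A call has exactly 5 rows; each row shifts and turns the commanded pose from where the row before left it, along the tool's axes as they then stand; what a row does not reach is not made up. A row lasts 1/8 s, in which the tool goes at most 62.5 mm and 10.7 degrees, less where a joint would pass 70% of its speed; a pose out of reach is approached as far as the arm can. A call with a gripper value outside its range is refused whole. The fingers move at their own pace and stop on an object; the grip force is fixed at half the most. Time passes only in rows, so rows that do not move let the fingers close, or fill a call up. It gives the time, the measured TCP pose, the force and the opening at its end, in the units of the state.
- ctrl.read_state(): the state, without advancing time (a new reading comes with each control period).
- imaging.camera(name): name is "scene" or "top"; returns the picture (400x640x3 uint8, blue, green, red); there is no depth.
- imaging.camera_info(name): a dict with "K" (3x3 intrinsics, pixels), "position" and "rotation" of the camera in the world. Camera axes: x right, y down, z forward; pixel columns grow to the right and rows downward; lengths in mm; the calibration is good to about 2 mm. A picture is of the moment at which its call begins. camera_info takes no time and is no camera call.
- hand_in(): hands the job in, once; it reports no verdict.
Trained networks look in the newest picture that a camera, given by its name, has taken for a name from the list of things; names that differ only in an ending like _2 or _b are one class to them, and where a whole thing is asked for, a point or a joint stands for the part that bears it (a point fixed in the world has none). Each returns a list of dicts, best first, with "p" (0 to 1); they miss things now and then, are a little off and sometimes report something else, mostly with a low value. They report only what shows in the picture. A call takes as long as a camera call. They do not tell look-alikes from the thing itself.
- models.trace(query, camera): "mask" (400x640 bool, what is visible of it).
- models.pinpoint(query, camera): "at" ([x, y, z] in mm, in world coordinates, good to about 4 mm: a listed point, or the origin of a listed thing).
The state is a dict: "time_s": time; "q": joint angles; "qd": joint speeds; "tau": joint torques, N m; "eef_pos": TCP position; "tcp_rot": TCP orientation; "ft_force": force on the tool from outside, world axes, zero at the start; "wrist_torque": the same for the moment, N m; "grip_width": opening from 0.0 (shut) to 1.0 (fully open).
Only numpy, scipy, OpenCV 4.12 (cv2) and the standard library are available. Lean on these libraries where they do the work, as an engineer would, in place of code of your own. Each camera call takes 0.05 s, during which the arm holds its last target.

## Working session

There is one attempt and no reset: what is moved stays moved. The work goes in short steps, Python scripts to look and compute and a tool call to move; the robot and the scene stay as the last step left them, time stands still between calls to the robot, and variables do not carry over. Pictures are saved under pics/ and viewed, and the job is handed in when it is done.

Besides the shell and the picture viewer there is one more tool, called after "Request:" as name(argument=value, ...), one argument or row to a line, values as JSON. send_rows: Moves the arm, as the interface text tells. Its arguments: {"type":"object","properties":{"increments":{"type":"array","items":{"type":"array","items":{"type":"array","items":{"type":"number"}}}}},"required":["increments"]}

```bash
ls -la; mkdir -p pics
python3 - <<'E'
from rig import ctrl, imaging, models
import cv2
print(ctrl.read_state())
for c in("scene","top"):
    im=imaging.camera(c); cv2.imwrite(f"pics/{c}0.png",im)
    i=imaging.camera_info(c); print(c,i)
E
```

```text
total 12
drwxr-xr-x  3 agent agent 4096 Dec  6 23:08 .
drwxr-xr-x 23 root  root  4096 Dec  6 23:08 ..
drwxr-xr-x  2 agent agent 4096 Dec  6 23:08 pics
{'time_s': 0.0, 'q': array([ 1.06899920e+00,  2.76611346e-01,  1.50613347e+00, -7.25387048e-06,
        1.36070723e+00, -1.20983987e-01]), 'qd': array([ 0.00027683, -0.00048052, -0.00132512,  0.0010641 , -0.00091457,
        0.00014329]), 'tau': array([ 1.36129322e-03, -4.16763783e+01, -2.45804679e+01, -2.36628657e-04,
        1.09897097e-02, -1.69233408e-05]), 'eef_pos': array([213.45532593, 533.3406723 , 230.43026056]), 'tcp_rot': array([ 0.13319858,  0.69452633, -0.13445167,  0.69412828]), 'ft_force': array([ 0.48667208, -0.65070678,  0.35363085]), 'wrist_torque': array([-0.00649683, -0.04917632, -0.00284469]), 'grip_width': 1.0009109682159174}
scene {'K': array([[392.89301364,   0.        , 318.49710105],
       [  0.        , 392.89301364, 196.6188957 ],
       [  0.        ,   0.        ,   1.        ]]), 'position': array([947.18018867, 634.14682048, 804.54052663]), 'rotation': array([ 0.26387732,  0.87568059, -0.39008447, -0.10670698])}
top {'K': array([[399.35979337,   0.        , 325.67940778],
       [  0.        , 399.35979337, 202.2350014 ],
       [  0.        ,   0.        ,   1.        ]]), 'position': array([ 380.40837695,  -23.13251081, 1444.75560686]), 'rotation': array([ 0.71298086, -0.6989319 ,  0.03484281, -0.04402803])}
```

View pics/scene0.png

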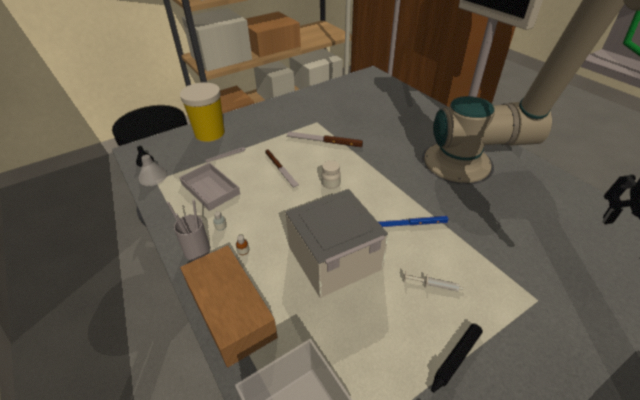

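View pics/top0.png

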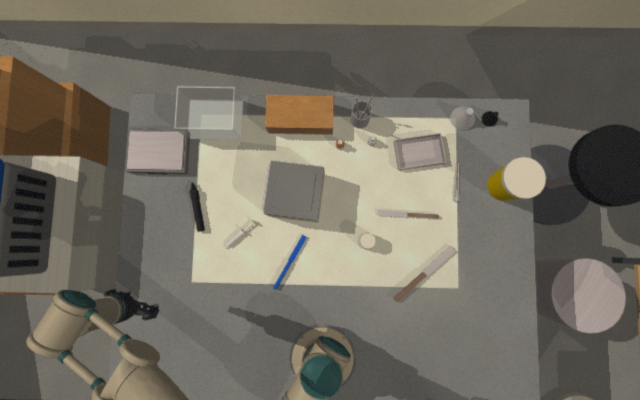

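Run:
```python
from rig import ctrl, imaging, models
for c in("scene","top"):
  for q in ("gap","hinge","spatula_grip","spatula_tip"):
    print(c,q,[(round(d["p"],2),[round(float(x)) for x in d["at"]]) for d in models.pinpoint(q,c)][:6])
print(ctrl.read_state()["time_s"])
```

```text
scene gap [(0.82, [567, 16, 125])]
scene hinge [(0.98, [582, 193, 131])]
scene spatula_grip [(0.83, [508, -325, 9]), (0.74, [305, 140, 11]), (0.72, [410, -148, -2]), (0.7, [567, 17, 126]), (0.58, [274, -325, 19])]
scene spatula_tip [(0.93, [420, 77, 7]), (0.64, [389, -453, 12])]
top gap []
top hinge [(0.62, [579, 197, 128])]
top spatula_grip [(0.82, [276, -324, 9]), (0.68, [507, -324, 10]), (0.61, [307, 134, 12])]
top spatula_tip [(0.76, [424, 73, 12]), (0.55, [514, -184, 9]), (0.55, [388, -454, 12]), (0.23, [416, 314, -2])]
0.5
```

Run:
```python
import cv2
a=cv2.imread("pics/top0.png")
cv2.imwrite("pics/crop_top.png",cv2.resize(a[150:310,255:470],None,fx=3.5,fy=3.5,interpolation=cv2.INTER_CUBIC))
a=cv2.imread("pics/scene0.png")
cv2.imwrite("pics/crop_sc.png",cv2.resize(a[120:300,230:400],None,fx=3.3,fy=3.3,interpolation=cv2.INTER_CUBIC))
```

```text
(no output)
```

View pics/crop_top.png

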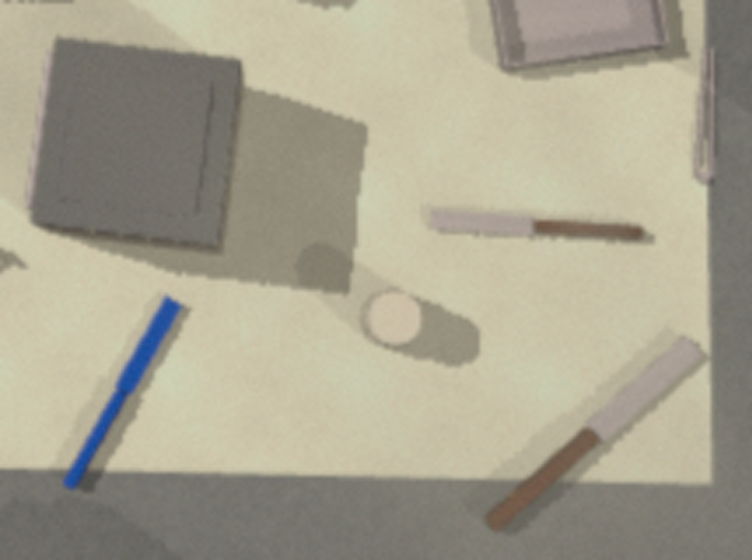

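View pics/crop_sc.png

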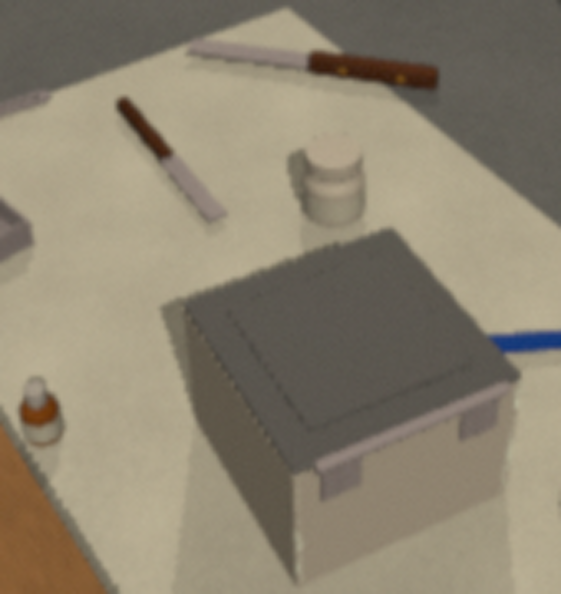

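Candidates in the top picture: the blue one at (290,262), the large brown one at (425,273) and the small brown one at (407,214). Blue is excluded, and of the two brown ones (407,214) is smaller. pinpoint agrees: its grip-to-tip distance is about 140 mm, against 172 mm for the large one. So I take the spatula at about (507,-324), whose blade points to +y. Next I refine the poses.

```bash
cat > h.py <<'E'
from rig import ctrl, imaging, models
import numpy as np, cv2
from scipy.spatial.transform import Rotation as R
def ray(c,uv):
    i=imaging.camera_info(c); K=np.array(i["K"]);Rm=R.from_quat(i["rotation"]).as_matrix()
    d=Rm@np.linalg.inv(K)@np.array([uv[0],uv[1],1.]); return np.array(i["position"]),d
def onz(c,uv,z):
    p,d=ray(c,uv); return p+d*(z-p[2])/d[2]
def proj(c,P):
    i=imaging.camera_info(c); K=np.array(i["K"]);Rm=R.from_quat(i["rotation"]).as_matrix()
    v=K@(Rm.T@(np.array(P,float)-i["position"])); return v[:2]/v[2]
def st():
    s=ctrl.read_state(); Rm=R.from_quat(s["tcp_rot"]).as_matrix()
    print("t%.2f"%s["time_s"],"p",np.round(s["eef_pos"],1),"q",np.round(s["q"],3),"F",np.round(s["ft_force"],1),"w%.3f"%s["grip_width"]); print(np.round(Rm,3))
    return s,Rm
def goal(p,Rg):
    s,Rm=st(); print("shift tool",np.round(Rm.T@(np.array(p)-s["eef_pos"]),1),"rotvec tool",np.round(R.from_matrix(Rm.T@Rg).as_rotvec(),3))
def down(yvec):  # tool x down, tool y along horizontal yvec
    y=np.array([yvec[0],yvec[1],0.]);y/=np.linalg.norm(y);x=np.array([0,0,-1.]);return np.stack([x,y,np.cross(x,y)],1)
E
python3 - <<'E'
from h import *
s,Rm=st()
for c in("scene","top"):
    # spatula mask
    best=None
    for d in models.trace("spatula_grip",c)+[]:
        m=d["mask"]; ys,xs=np.nonzero(m); print(c,"spat",round(d["p"],2),len(xs),xs.mean(),ys.mean())
        if (c=="top" and abs(xs.mean()-407)<15 and abs(ys.mean()-214)<10) or (c=="scene" and abs(xs.mean()-282)<10 and abs(ys.mean()-170)<12):
            P=np.array([onz(c,(x,y),9)[:2] for x,y in zip(xs,ys)])
            mu=P.mean(0);w,V=np.linalg.eigh(np.cov((P-mu).T));a=V[:,1]*np.sign(V[1,1]);t=(P-mu)@a
            print("  line",mu,a,t.min(),t.max(),"tip",mu+a*t.max(),"back",mu+a*t.min())
    for d in models.trace("cover",c)[:2]:
        m=d["mask"].astype(np.uint8); cs,_=cv2.findContours(m,0,2); k=max(cs,key=cv2.contourArea)
        P=np.array([onz(c,q,134)[:2] for q in k[:,0]],np.float32); print(c,"cover",round(d["p"],2),m.sum(),cv2.minAreaRect(P))
for q in ("jar","vial_a","vial_b","dish","forceps","syringe","otoscope"):
    print(q,[(round(d["p"],2),[round(float(x)) for x in d["at"]]) for d in models.pinpoint(q,"top")][:2])
print(s["time_s"])
E
```

```text
t0.50 p [213.7 533.8 231.3] q [ 1.069  0.276  1.505 -0.     1.361 -0.121] F [ 1.2 -0.3 -0.2] w1.001
[[ 0.     0.372  0.928]
 [-0.     0.928 -0.372]
 [-1.    -0.     0.   ]]
scene spat 0.94 435 328.3586206896552 138.77011494252875
scene spat 0.83 290 280.76206896551724 167.84827586206896
  line [ 508.58594039 -296.49039959] [0.05539368 0.99846459] -120.62185725190452 109.2151919385384 tip [ 514.6357723  -187.44289763] back [ 501.90425127 -416.92705297]
scene spat 0.73 482 330.551867219917 174.1597510373444
scene spat 0.59 460 414.2195652173913 221.12391304347827
scene cover 0.98 4163 ((572.712890625, 105.65155792236328), (183.13076782226562, 181.05520629882812), 84.2763671875)
scene cover 0.55 1151 ((581.8468627929688, 490.24542236328125), (160.82070922851562, 25.038150787353516), 13.5175142288208)
top spat 0.95 515 424.673786407767 272.8718446601942
top spat 0.76 317 404.9305993690852 214.26498422712933
  line [ 503.07086152 -288.69620298] [0.04735492 0.99887813] -118.58390009467888 97.09653224166462 tip [ 507.66886004 -191.70860076] back [ 497.45533042 -407.14706693]
top spat 0.69 323 290.8111455108359 259.24148606811144
top cover 0.96 2879 ((566.092529296875, 104.40130615234375), (181.42494201660156, 180.20994567871094), 84.08943176269531)
jar [(0.76, [404, -145, 2])]
vial_a [(0.6, [772, -165, -1]), (0.57, [578, 197, 126])]
vial_b [(0.6, [772, -165, -1]), (0.57, [578, 197, 126])]
dish [(0.89, [739, -336, 1])]
forceps [(0.46, [628, -479, -3])]
syringe [(0.53, [412, 316, 0])]
otoscope [(0.83, [489, 462, -1])]
0.5
```

Request:
send_rows(
  increments=[
    [[60,0,-46,39,0,0,0],[60,0,-46,39,0,0,0],[60,0,-46,39,0,0,0],[60,0,-46,39,0,0,0],[60,0,-46,39,0,0,0]],
  ],
)

```text
time_s: 1.68
eef_pos: [309.7, 246.1, 231.6]
tcp_rot: [0.134, 0.694, -0.133, 0.695]
ft_force: [0.4, -0.6, -0.8]
grip_width: 0.602
```

Request:
send_rows(
  increments=[
    [[60,0,-46,39,0,0,0],[60,0,-46,39,0,0,0],[60,0,-46,39,0,0,0],[60,0,-46,39,0,0,0],[60,0,-46,39,0,0,0]],
  ],
)

```text
time_s: 2.3
eef_pos: [405.3, -40.2, 231.7]
tcp_rot: [0.134, 0.694, -0.134, 0.695]
ft_force: [1.1, 0.4, 0.7]
grip_width: 0.602
```

Request:
send_rows(
  increments=[
    [[60,0,-46,39,0,0,0],[60,0,-46,39,0,0,0],[60,0,-46,39,0,0,0],[60,0,-46,39,0,0,0],[60,0,-46,39,0,0,0]],
  ],
)

```text
time_s: 2.92
eef_pos: [500.8, -326.2, 231.3]
tcp_rot: [0.134, 0.694, -0.134, 0.694]
ft_force: [1.4, -0.5, 0.2]
grip_width: 0.599
```

Request:
send_rows(
  increments=[
    [[60,15,0,0,0.124,0,0],[60,15,0,0,0.124,0,0],[60,15,0,0,0.124,0,0],[60,15,0,0,0.124,0,0],[60,15,0,0,0.124,0,0]],
  ],
)

```text
time_s: 3.55
eef_pos: [500.4, -324.2, 155.8]
tcp_rot: [0.341, 0.62, -0.341, 0.62]
ft_force: [0.4, -0.4, -0.4]
grip_width: 0.6
```

Request:
send_rows(
  increments=[
    [[60,15,0,0,0.124,0,0],[60,15,0,0,0.124,0,0],[60,15,0,0,0.124,0,0],[60,15,0,0,0.124,0,0],[60,15,0,0,0.124,0,0]],
  ],
)

```text
time_s: 4.18
eef_pos: [500.5, -324.3, 80.8]
tcp_rot: [0.513, 0.486, -0.513, 0.486]
ft_force: [0.5, 0.1, 1.5]
grip_width: 0.599
```

Run:
```python
from h import *
goal((505,-325,60),down((0.9987,-0.051)))
for c in("scene","top"):
    im=imaging.camera(c); cv2.imwrite(f"pics/{c}1.png",im)
a=cv2.imread("pics/top1.png")[180:250,350:460];b=cv2.imread("pics/scene1.png")[60:240,190:380]
cv2.imwrite("pics/a1.png",cv2.resize(a,None,fx=5,fy=5));cv2.imwrite("pics/b1.png",cv2.resize(b,None,fx=3.2,fy=3.2))
```

```text
t4.17 p [ 500.5 -324.3   80.8] q [-0.692  0.425  1.676  0.     1.04  -0.638] F [0.5 0.1 1.5] w0.599
[[ 0.     0.999 -0.054]
 [-0.    -0.054 -0.999]
 [-1.     0.     0.   ]]
shift tool [20.8  4.5  0.5] rotvec tool [-0.003  0.    -0.   ]
```

View pics/a1.png

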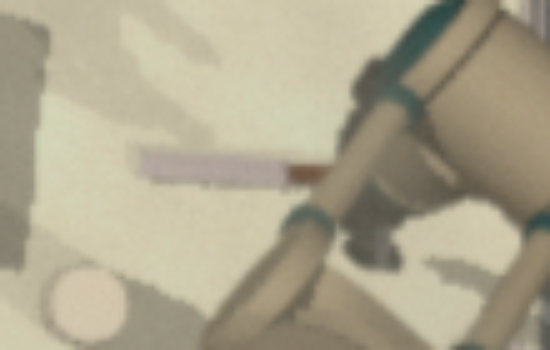

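View pics/b1.png

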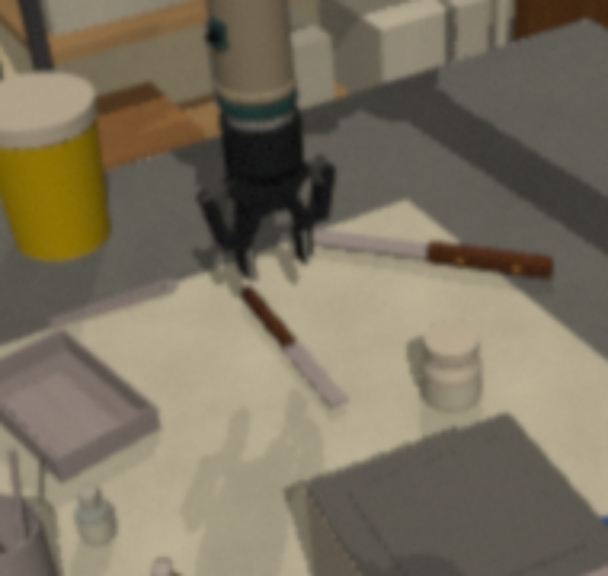

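The open gripper is above the small brown spatula and straddles the back half of its handle. In the scene crop the handle is at about (265,315). I go down and close.

Request:
send_rows(
  increments=[
    [[60,20,4,0,0,0,0],[60,20,0,0,0,0,0],[60,15,0,0,0,0,0],[60,12,0,0,0,0,0],[60,10,0,0,0,0,0]],
  ],
)

```text
time_s: 4.9
eef_pos: [504.6, -324.5, 3.9]
tcp_rot: [0.512, 0.487, -0.512, 0.488]
ft_force: [0.0, -0.1, -0.2]
grip_width: 0.601
```

Request:
send_rows(
  increments=[
    [[0,0,0,0,0,0,0],[0,0,0,0,0,0,0],[0,0,0,0,0,0,0],[0,0,0,0,0,0,0],[0,0,0,0,0,0,0]],
  ],
)

```text
time_s: 5.52
eef_pos: [504.8, -324.7, 4.9]
tcp_rot: [0.512, 0.487, -0.512, 0.488]
ft_force: [1.2, 0.0, 3.5]
grip_width: 0.15
```

Request:
send_rows(
  increments=[
    [[0,-10,0,0,0,0,0],[0,-30,0,0,0,0,0],[0,-40,0,0,0,0,0],[0,-34,0,0,0,0,0],[0,0,0,0,0,0,0]],
  ],
)

```text
time_s: 6.15
eef_pos: [505.9, -325.5, 121.5]
tcp_rot: [0.513, 0.485, -0.512, 0.49]
ft_force: [-0.0, 0.0, -1.3]
grip_width: 0.142
```

Run:
```python
from h import *
d=np.array([.095,.995]);g=np.array([548,-150])
goal((g[0],g[1],119),down((0.995,-0.095)))
for c in("scene","top"):
    im=imaging.camera(c); cv2.imwrite(f"pics/{c}2.png",im)
    for q in ("spatula_tip",): print(c,[(round(d["p"],2),[round(float(x)) for x in d["at"]]) for d in models.pinpoint(q,c)])
a=cv2.imread("pics/top2.png")[160:260,250:460];b=cv2.imread("pics/scene2.png")[60:300,190:400]
cv2.imwrite("pics/a2.png",cv2.resize(a,None,fx=3.5,fy=3.5));cv2.imwrite("pics/b2.png",cv2.resize(b,None,fx=2.5,fy=2.5))
```

```text
t6.15 p [ 505.9 -325.5  121.5] q [-0.687  0.39   1.619  0.     1.127 -0.638] F [-0.   0.  -1.3] w0.142
[[ 0.005  0.999 -0.05 ]
 [-0.004 -0.05  -0.999]
 [-1.     0.005  0.004]]
shift tool [   2.    33.3 -177.4] rotvec tool [ 0.045  0.004 -0.005]
scene [(0.87, [421, 75, 9]), (0.71, [391, -453, 13]), (0.47, [515, -192, 123])]
top [(0.77, [513, -186, 120]), (0.66, [420, 71, 11])]
```

View pics/a2.png

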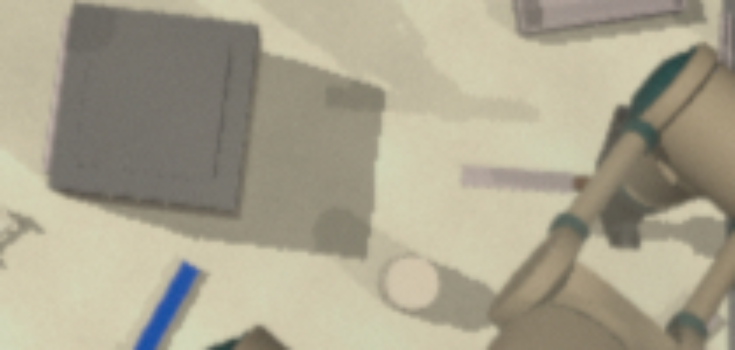

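View pics/b2.png

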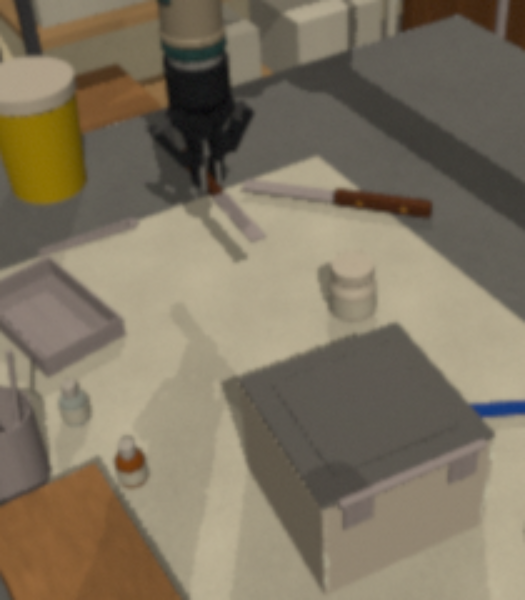

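Request:
send_rows(
  increments=[
    [[0,0,6.5,-36,0.009,0,0],[0,0,6.5,-36,0.009,0,0],[0,0,6.5,-36,0.009,0,0],[0,0,6.5,-36,0.009,0,0],[0,2,6.5,-32,0.009,0,0]],
  ],
)

```text
time_s: 6.98
eef_pos: [547.9, -149.3, 114.7]
tcp_rot: [-0.523, -0.477, 0.524, -0.475]
ft_force: [0.3, 0.4, -1.6]
grip_width: 0.14
```

Request:
send_rows(
  increments=[
    [[0,0,0,0,0,0,0],[0,0,0,0,0,0,0],[0,0,0,0,0,0,0],[0,0,0,0,0,0,0],[0,0,0,0,0,0,0]],
  ],
)

```text
time_s: 7.6
eef_pos: [548.6, -151.6, 116.3]
tcp_rot: [0.523, 0.475, -0.523, 0.475]
ft_force: [0.0, 0.5, -0.6]
grip_width: 0.139
```

Run:
```python
from h import *
goal((548,-150,119),down((0.995,-0.095)))
for c in("scene","top"):
    im=imaging.camera(c); cv2.imwrite(f"pics/{c}3.png",im)
    for q in ("spatula_tip","gap"): print(c,q,[(round(d["p"],2),[round(float(x)) for x in d["at"]]) for d in models.pinpoint(q,c)])
for c,x0,y0,w,h in(("top",310,150,75,75),("scene",250,140,100,100)):
    a=cv2.imread(f"pics/{c}3.png")[y0:y0+h,x0:x0+w]
    a=cv2.resize(a,None,fx=400//w,fy=400//w,interpolation=cv2.INTER_CUBIC)
    cv2.imwrite(f"pics/z3{c}.png",a)
    d=np.array([.095,.995,0])
    for z in (119,123,127): print(c,z,proj(c,(561,-14.7,z)),proj(c,(563,16,z)))
```

```text
t7.60 p [ 548.6 -151.6  116.3] q [-0.392  0.354  1.693  0.     1.095 -0.296] F [ 0.   0.5 -0.6] w0.139
[[ 0.     0.995 -0.096]
 [-0.    -0.096 -0.995]
 [-1.     0.     0.   ]]
shift tool [-2.7 -0.7 -1.5] rotvec tool [-0.001  0.    -0.   ]
scene spatula_tip [(0.86, [423, 74, 8]), (0.7, [561, -18, 118])]
scene gap [(0.94, [568, 14, 124])]
top spatula_tip [(0.75, [564, -17, 120]), (0.63, [423, 73, 11]), (0.6, [385, -455, 8])]
top gap [(0.98, [562, 16, 121])]
top 119 [328.96577562 192.74419837] [319.81759351 191.9807474 ]
top 123 [328.9613635 192.58237  ] [319.78593145 191.81672413]
top 127 [328.95692501 192.41957411] [319.75408018 191.6517207 ]
scene 119 [311.8484569  196.46831661] [317.63712633 203.4765496 ]
scene 123 [311.80152169 195.32519567] [317.60487592 202.32938274]
scene 127 [311.75433739 194.17600802] [317.57245092 201.17600505]
```

View pics/z3top.png

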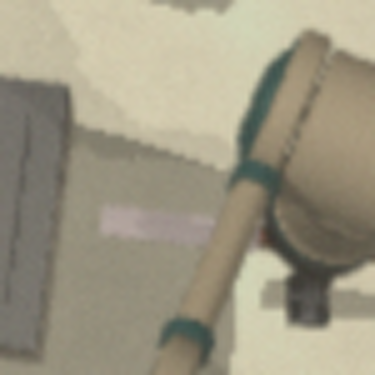

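View pics/z3scene.png

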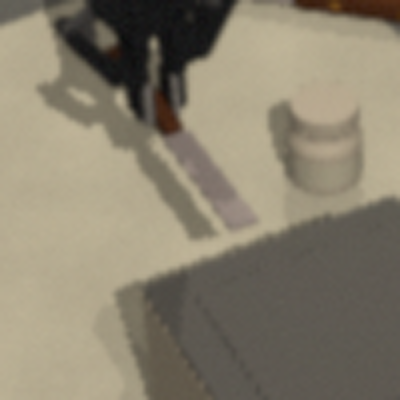

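Request:
send_rows(
  increments=[
    [[0,-3.5,0,0,0,0,0],[0,0,0,-8,0,0,0],[0,0,0,-8,0,0,0],[0,0,0,-8,0,0,0],[0,0,0,0,0,0,0]],
  ],
)

```text
time_s: 8.52
eef_pos: [550.9, -126.2, 119.7]
tcp_rot: [0.523, 0.476, -0.523, 0.476]
ft_force: [-0.2, 0.3, -0.6]
grip_width: 0.141
```

Run:
```python
from h import *
st()
for c,x0,y0,w,h in(("top",290,150,75,75),("scene",250,140,100,100)):
    im=imaging.camera(c); cv2.imwrite(f"pics/{c}4.png",im)
    for q in ("spatula_tip","gap"): print(c,q,[(round(d["p"],2),[round(float(x)) for x in d["at"]]) for d in models.pinpoint(q,c)])
```

```text
t8.53 p [ 550.9 -126.2  119.7] q [-0.348  0.345  1.697  0.     1.1   -0.255] F [-0.2  0.3 -0.6] w0.141
[[-0.     0.996 -0.094]
 [ 0.    -0.094 -0.996]
 [-1.    -0.    -0.   ]]
top spatula_tip [(0.64, [423, 73, 9]), (0.54, [565, 11, 122]), (0.39, [759, -46, 0])]
top gap [(0.77, [563, 19, 121])]
scene spatula_tip [(0.69, [563, 8, 121]), (0.63, [423, 79, 9])]
scene gap [(0.56, [567, 15, 123]), (0.5, [409, 318, 0])]
```

Request:
send_rows(
  increments=[
    [[0,-0.5,0,-7,0,0,0],[0,0,0,-7,0,0,0],[0,0,0,-7,0,0,0],[0,0,0,-7,0,0,0],[0,0,0,-6,0,0,0]],
  ],
)

```text
time_s: 9.45
eef_pos: [554.2, -92.6, 120.3]
tcp_rot: [0.523, 0.476, -0.523, 0.476]
ft_force: [-0.5, 0.8, -0.6]
grip_width: 0.144
```

Request:
send_rows(
  increments=[
    [[0,-8,0,0,0,0,0],[0,-12,0,-1,0,0,0],[0,-14,0,-2,0,0,0],[0,-14,0,-4,0,0,0],[0,-14,0,-5,0,0,0]],
  ],
)

```text
time_s: 10.07
eef_pos: [555.4, -81.6, 183.7]
tcp_rot: [-0.523, -0.475, 0.523, -0.476]
ft_force: [-1.1, -0.4, -2.5]
grip_width: 0.144
```

Run:
```python
from h import *
st()
for c,x0,y0,w,h in(("top",240,130,140,120),("scene",230,100,160,180)):
    im=imaging.camera(c); cv2.imwrite(f"pics/{c}5.png",cv2.resize(im[y0:y0+h,x0:x0+w],None,fx=3.3,fy=3.3))
```

```text
t10.07 p [555.4 -81.6 183.7] q [-2.690e-01  2.860e-01  1.613e+00 -1.000e-03  1.242e+00 -1.740e-01] F [-1.1 -0.4 -2.5] w0.144
[[ 0.001  0.995 -0.095]
 [-0.001 -0.095 -0.995]
 [-1.     0.001  0.001]]
```

View pics/scene5.png

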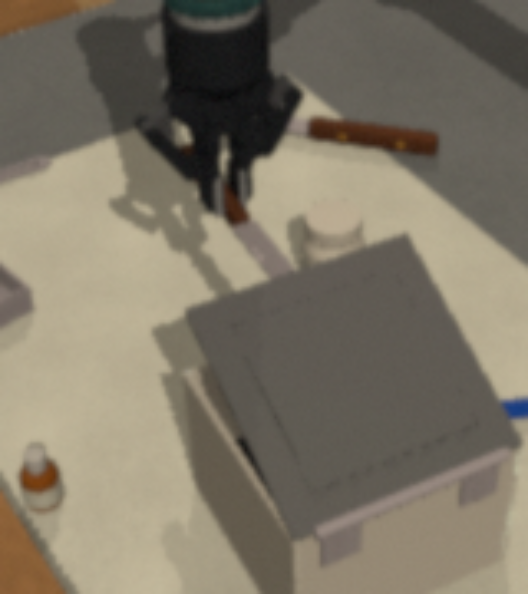

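The cover is prised up to about 0.4 rad: in the scene crop its edge is at (300,275), well above the rim. I carry on along the arc.

Request:
send_rows(
  increments=[
    [[0,-16,0,-9,0,0,0],[0,-16,0,-10,0,0,0],[0,-14,0,-12,0,0,0],[0,-12,0,-14,0,0,0],[0,-11,0,-15,0,0,0]],
  ],
)

```text
time_s: 10.8
eef_pos: [561.3, -20.4, 252.3]
tcp_rot: [0.523, 0.476, -0.523, 0.476]
ft_force: [-0.0, 0.1, -1.6]
grip_width: 0.14
```

Request:
send_rows(
  increments=[
    [[0,-9,0,-16,0,0,0],[0,-7,0,-16,0,0,0],[0,-4,0,-17,0,0,0],[0,-1,0,-17,0,0,0],[0,0,0,-17,0,0,0]],
  ],
)

```text
time_s: 11.42
eef_pos: [568.8, 62.4, 272.1]
tcp_rot: [-0.523, -0.476, 0.523, -0.476]
ft_force: [1.6, 0.1, -1.4]
grip_width: 0.142
```

Run:
```python
from h import *
s,_=st()
for c,x0,y0,w,h in(("top",240,130,140,120),("scene",230,60,160,180)):
    im=imaging.camera(c); cv2.imwrite(f"pics/{c}6.png",cv2.resize(im[y0:y0+h,x0:x0+w],None,fx=3.3,fy=3.3))
```

```text
t11.43 p [568.8  62.4 272.1] q [-0.013  0.252  1.437  0.     1.452  0.082] F [ 1.6  0.1 -1.4] w0.142
[[-0.     0.996 -0.095]
 [ 0.    -0.095 -0.996]
 [-1.    -0.    -0.   ]]
```

View pics/scene6.png

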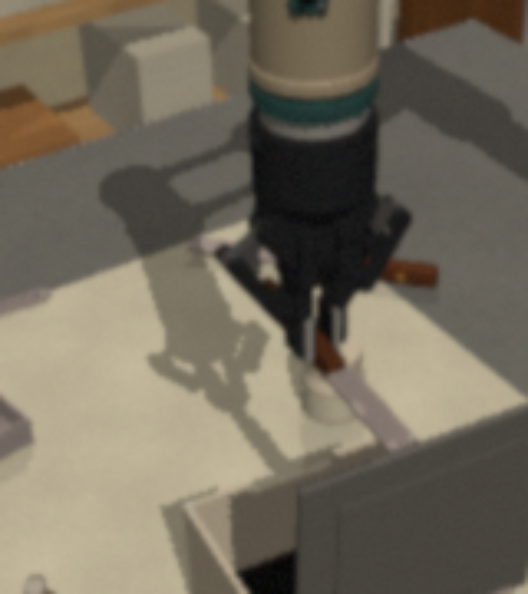

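Request:
send_rows(
  increments=[
    [[0,1,0,-14,0,0,0],[0,2,0,-14,0,0,0],[0,2,0,-12,0,0,0],[0,0,0,-8,0,0,0],[0,0,0,0,0,0,0]],
  ],
)

```text
time_s: 12.15
eef_pos: [573.5, 109.4, 267.3]
tcp_rot: [-0.523, -0.476, 0.523, -0.476]
ft_force: [-0.4, -0.2, -0.5]
grip_width: 0.145
```

Run:
```python
from h import *
s,_=st()
for c in("top","scene"):
    im=imaging.camera(c); cv2.imwrite(f"pics/{c}7.png",im)
```

```text
t12.15 p [573.5 109.4 267.3] q [ 0.069  0.272  1.422 -0.     1.448  0.163] F [-0.4 -0.2 -0.5] w0.145
[[ 0.     0.996 -0.094]
 [-0.    -0.094 -0.996]
 [-1.     0.     0.   ]]
```

View pics/scene7.png

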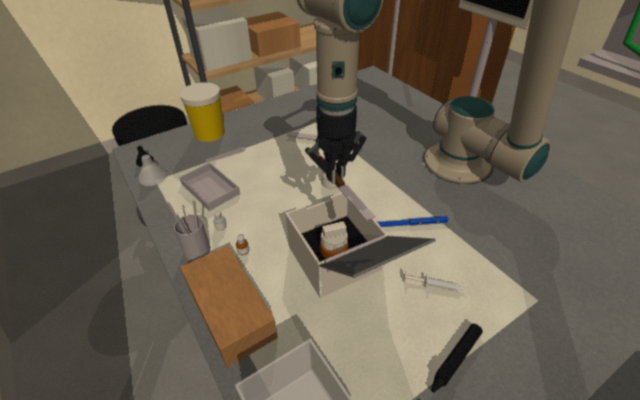

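View pics/top7.png

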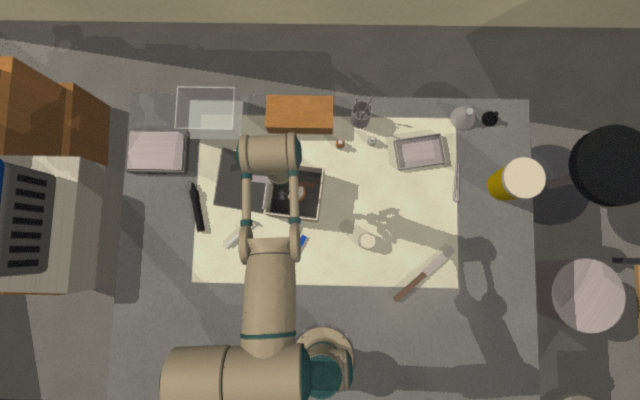

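The cover lies fully open, leaning back beyond the hinge, and the bottle's cap can be seen in the case. Now I take the spatula back and lay it down.

Request:
send_rows(
  increments=[
    [[0,0,-2,44,0,0,0],[0,0,-2,44,0,0,0],[0,0,-2,44,0,0,0],[0,0,-2,44,0,0,0],[0,0,-2,44,0,0,0]],
  ],
)

```text
time_s: 12.88
eef_pos: [542.2, -111.2, 267.6]
tcp_rot: [0.523, 0.475, -0.523, 0.476]
ft_force: [-0.3, -0.1, -0.8]
grip_width: 0.139
```

Request:
send_rows(
  increments=[
    [[0,20,-2,44,0,0,0],[0,20,-2,44,0,0,0],[0,20,-2,44,0,0,0],[0,20,-2,44,0,0,0],[0,20,0,44,0,0,0]],
  ],
)

```text
time_s: 13.5
eef_pos: [513.1, -329.4, 166.9]
tcp_rot: [0.523, 0.475, -0.523, 0.476]
ft_force: [0.8, -0.2, -1.5]
grip_width: 0.145
```

Request:
send_rows(
  increments=[
    [[0,40,0,0,0,0,0],[0,40,0,0,0,0,0],[0,35,0,0,0,0,0],[0,25,0,0,0,0,0],[0,10,0,0,0,0,0]],
  ],
)

```text
time_s: 14.12
eef_pos: [512.8, -327.3, 15.8]
tcp_rot: [-0.523, -0.476, 0.524, -0.475]
ft_force: [-0.9, 0.4, -1.4]
grip_width: 0.146
```

Run:
```python
from h import *
s,_=st()
for c in("top","scene"):
    im=imaging.camera(c); cv2.imwrite(f"pics/{c}8.png",im)
    for q in("bottle","cap_bar","mouth","cover"): print(c,q,[(round(d["p"],2),[round(float(x)) for x in d["at"]]) for d in models.pinpoint(q,c)][:3] if q!="cover" else "")
for c,x0,y0,w,h,f in(("top",250,150,80,80,5),("scene",270,190,120,100,5)):
    im=cv2.imread(f"pics/{c}8.png"); cv2.imwrite(f"pics/z8{c}.png",cv2.resize(im[y0:y0+h,x0:x0+w],None,fx=f,fy=f,interpolation=cv2.INTER_CUBIC))
```

```text
t14.12 p [ 512.8 -327.3   15.8] q [-0.682  0.513  1.716 -0.     0.916 -0.587] F [-0.9  0.4 -1.4] w0.146
[[-0.002  0.995 -0.096]
 [ 0.002 -0.096 -0.995]
 [-1.    -0.002 -0.001]]
top bottle [(0.49, [573, 110, 7]), (0.31, [412, 315, -1])]
top cap_bar [(0.85, [576, 106, 104])]
top mouth [(0.37, [575, 105, 94])]
top cover 
scene bottle [(0.58, [573, 110, 3])]
scene cap_bar [(0.58, [573, 106, 105])]
scene mouth [(0.68, [574, 107, 93])]
scene cover
```

View pics/z8top.png

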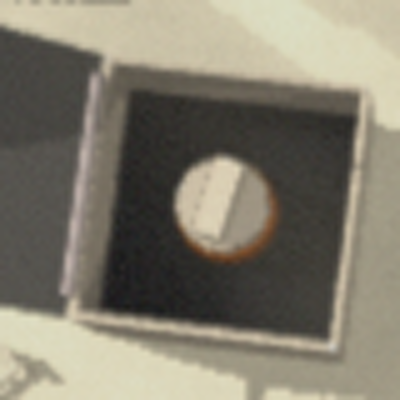

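View pics/z8scene.png

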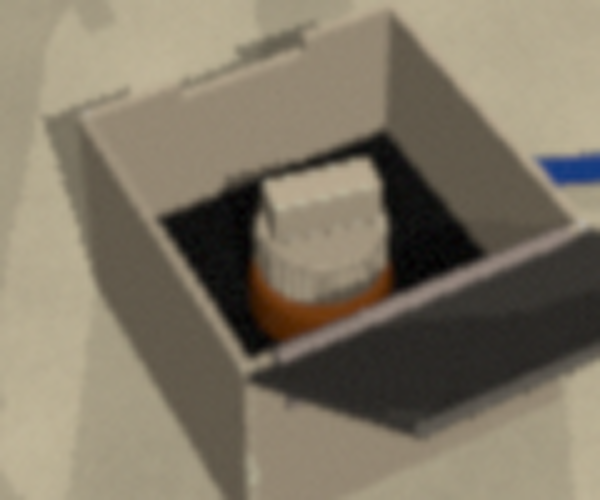

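View pics/scene8.png

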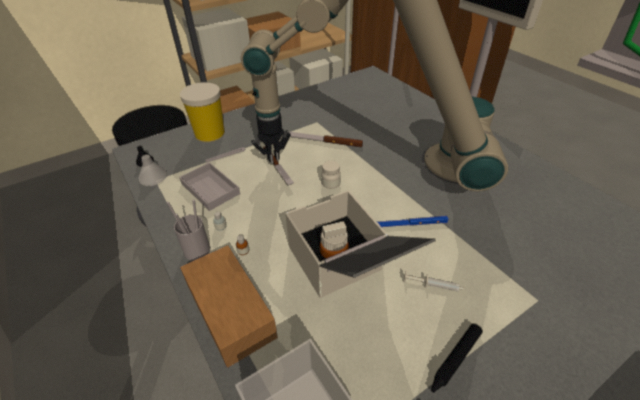

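The spatula hangs level about 11 mm above the table, at about (282,170) in the scene picture. The cap's bar stands about 12° off case x, centred at about (575,106,104). I set the spatula down and let go.

Request:
send_rows(
  increments=[
    [[0,5,0,0,0,0,0],[0,3,0,0,0,0,0],[0,2,0,0,0,0,0],[0,1,0,0,0,0,0],[0,0,0,0,0,0,0]],
  ],
)

```text
time_s: 15.15
eef_pos: [513.7, -327.4, 6.1]
tcp_rot: [0.523, 0.476, -0.523, 0.476]
ft_force: [0.7, -0.4, -0.8]
grip_width: 0.145
```

Request:
send_rows(
  increments=[
    [[30,0,0,0,0,0,0],[40,0,0,0,0,0,0],[50,0,0,0,0,0,0],[60,0,0,0,0,0,0],[60,-10,0,0,0,0,0]],
  ],
)

```text
time_s: 15.78
eef_pos: [513.2, -327.0, 15.9]
tcp_rot: [-0.523, -0.476, 0.523, -0.475]
ft_force: [0.7, 0.1, -0.2]
grip_width: 0.602
```

Request:
send_rows(
  increments=[
    [[60,-20,0,0,0,0,0],[60,-50,0,0,0,0,0],[60,-50,0,0,0,0,0],[60,-50,0,0,0,0,0],[60,-50,0,0,0,0,0]],
  ],
)

```text
time_s: 16.4
eef_pos: [513.6, -327.3, 238.8]
tcp_rot: [0.523, 0.475, -0.523, 0.476]
ft_force: [0.2, 0.2, -0.1]
grip_width: 0.6
```

Run:
```python
from h import *
s,_=st()
for c in("top","scene"):
    im=imaging.camera(c); cv2.imwrite(f"pics/{c}9.png",im)
    for q in("bottle","cap_bar","mouth","spatula_grip","spatula_tip"): print(c,q,[(round(d["p"],2),[round(float(x)) for x in d["at"]]) for d in models.pinpoint(q,c)][:5])
for c,x0,y0,w,h,f in(("top",278,175,36,36,16),("scene",310,215,50,50,11)):
    im=cv2.imread(f"pics/{c}9.png"); cv2.imwrite(f"pics/z9{c}.png",cv2.resize(im[y0:y0+h,x0:x0+w],None,fx=f,fy=f,interpolation=cv2.INTER_CUBIC))
```

```text
t16.40 p [ 513.6 -327.3  238.8] q [-0.682  0.323  1.418  0.     1.4   -0.587] F [ 0.2  0.2 -0.1] w0.600
[[ 0.001  0.995 -0.095]
 [-0.001 -0.095 -0.995]
 [-1.     0.001  0.001]]
top bottle [(0.58, [576, 109, 7]), (0.57, [560, 16, 119]), (0.36, [516, -327, 11])]
top cap_bar [(0.52, [575, 106, 109]), (0.51, [772, -163, 1])]
top mouth [(0.61, [575, 108, 90])]
top spatula_grip [(0.84, [306, 134, 12]), (0.79, [513, -326, 9])]
top spatula_tip [(0.61, [529, -187, 11]), (0.57, [422, 73, 8]), (0.45, [387, -456, 12])]
scene bottle [(0.69, [574, 106, 4])]
scene cap_bar [(0.7, [574, 105, 106])]
scene mouth [(0.66, [572, 110, 91]), (0.36, [572, 108, 105])]
scene spatula_grip [(0.88, [276, -326, 15]), (0.78, [307, 141, 9]), (0.75, [517, -327, 8])]
scene spatula_tip [(0.69, [422, 76, 9]), (0.6, [388, -458, 15]), (0.52, [526, -192, 10])]
```

View pics/z9top.png

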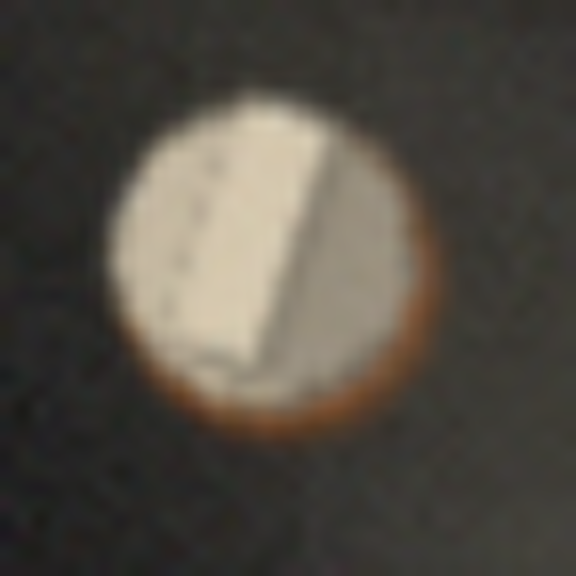

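View pics/z9scene.png

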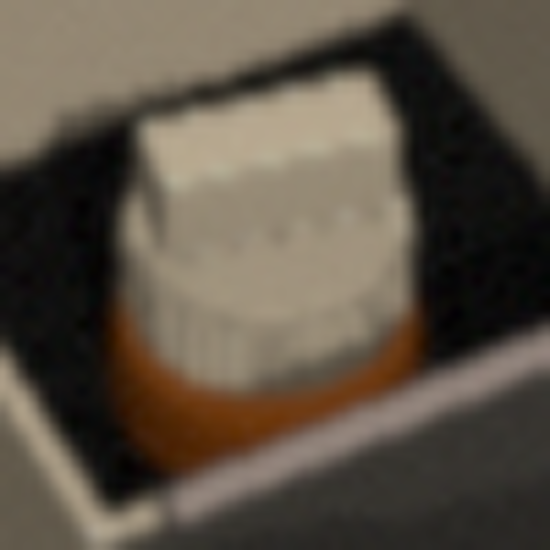

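View pics/scene9.png

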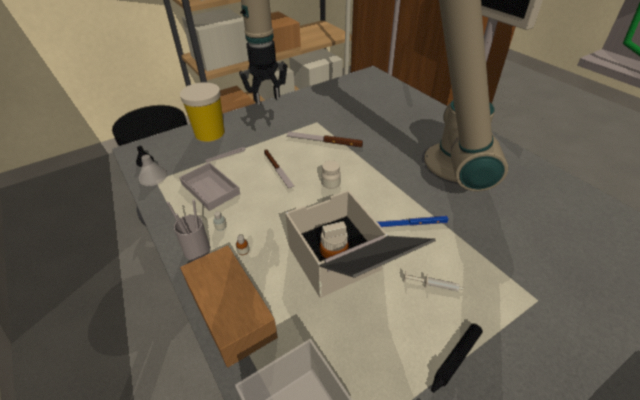

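Run:
```python
from h import *
f=lambda c,a,s,o,z: onz(c,(a[0]/s+o[0],a[1]/s+o[1]),z)
T=lambda a,z=122.5:f("top",a,16,(278-.5,175-.5),z)
S=lambda a,z=122.5:f("scene",a,11,(310-.5,215-.5),z)
for n,a,b in (("top r",T((325,140)),T((255,362))),("sc front",S((165,190)),S((390,143))),("sc back",S((140,128)),S((368,72)))):
    d=a-b; d*=np.sign(d[0]); print(n,np.round(a,1),np.round(b,1),np.arctan2(d[1],d[0]),np.linalg.norm(d))
```

```text
top r [590.7  90.3 122.5] [543.5 103.6 122.5] -0.27487991714495846 48.9776307036758
sc front [604.3 109.5 122.5] [556.6 125.2 122.5] -0.31858548297695866 50.30288174051587
sc back [598.7  91.3 122.5] [548.1 105.3 122.5] -0.26874235569419674 52.56269003084695
```

Request:
send_rows(
  increments=[
    [[60,0,2,-44,0,0,0],[60,0,2,-44,0,0,0],[60,0,2,-44,0,0,0],[60,0,2,-44,0,0,0],[60,0,2,-44,0,0,0]],
  ],
)

```text
time_s: 17.62
eef_pos: [544.6, -108.0, 236.0]
tcp_rot: [-0.523, -0.476, 0.523, -0.476]
ft_force: [0.5, -0.5, -0.5]
grip_width: 0.603
```

Request:
send_rows(
  increments=[
    [[60,0,2,-44,0,0,0],[60,0,2,-44,0,0,0],[60,0,2,-44,0,0,0],[60,0,2,-44,0,0,0],[60,0,2,-42,0,0,0]],
  ],
)

```text
time_s: 18.25
eef_pos: [575.3, 108.2, 235.9]
tcp_rot: [-0.523, -0.476, 0.523, -0.476]
ft_force: [0.4, -0.3, 0.3]
grip_width: 0.599
```

Request:
send_rows(
  increments=[
    [[60,0,0,0,0.176,0,0],[60,0,0,0,0.176,0,0],[60,0,0,0,0.176,0,0],[60,0,0,0,0.176,0,0],[60,0,0,0,0.176,0,0]],
  ],
)

```text
time_s: 18.88
eef_pos: [575.2, 106.7, 235.9]
tcp_rot: [-0.676, -0.206, 0.677, -0.205]
ft_force: [-0.8, -0.1, -0.3]
grip_width: 0.596
```

Request:
send_rows(
  increments=[
    [[60,8,0,0,0.176,0,0],[60,15,0,0,0.176,0,0],[60,15,0,0,0.176,0,0],[60,15,0,0,0.176,0,0],[60,15,0,0,0.176,0,0]],
  ],
)

```text
time_s: 19.5
eef_pos: [575.1, 106.7, 167.4]
tcp_rot: [-0.699, 0.102, 0.7, 0.102]
ft_force: [-0.3, -0.4, -0.2]
grip_width: 0.599
```

Run:
```python
from h import *
a=-0.285-np.pi/2
goal((575,106.5,100),down((np.cos(a),np.sin(a))))
for c in("scene",):
    im=imaging.camera(c); cv2.imwrite(f"pics/z10.png",cv2.resize(im[130:290,250:410],None,fx=3.7,fy=3.7,interpolation=cv2.INTER_CUBIC))
```

```text
t19.50 p [575.1 106.7 167.4] q [0.064 0.333 1.585 0.    1.224 1.925] F [-0.3 -0.4 -0.2] w0.599
[[-0.001 -0.286 -0.958]
 [ 0.    -0.958  0.286]
 [-1.     0.     0.001]]
shift tool [67.4  0.2  0. ] rotvec tool [-0.005  0.001 -0.   ]
```

View pics/z10.png

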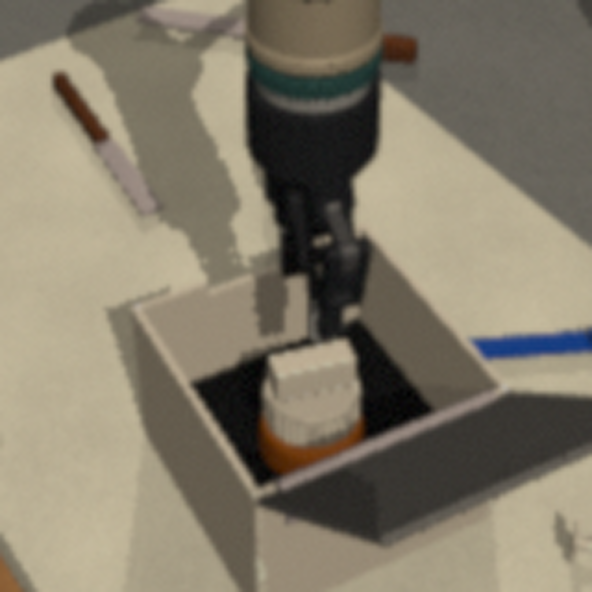

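The jaws open across the bar, above the cap at crop (315,370). I descend and check the force before closing.

Request:
send_rows(
  increments=[
    [[60,20,0,0,0,0,0],[60,16,0,0,0,0,0],[60,13,0,0,0,0,0],[60,10,0,0,0,0,0],[60,7,0,0,0,0,0]],
  ],
)

```text
time_s: 20.18
eef_pos: [575.3, 106.7, 101.8]
tcp_rot: [-0.7, 0.1, 0.7, 0.1]
ft_force: [0.2, -0.1, -0.4]
grip_width: 0.601
```

Run:
```python
from h import *
st()
for c in("scene",):
    im=imaging.camera(c); cv2.imwrite(f"pics/z11.png",cv2.resize(im[180:270,290:380],None,fx=6.5,fy=6.5,interpolation=cv2.INTER_CUBIC))
```

```text
t20.18 p [575.3 106.7 101.8] q [0.064 0.389 1.676 0.    1.076 1.919] F [ 0.2 -0.1 -0.4] w0.601
[[-0.   -0.28 -0.96]
 [ 0.   -0.96  0.28]
 [-1.   -0.    0.  ]]
```

View pics/z11.png

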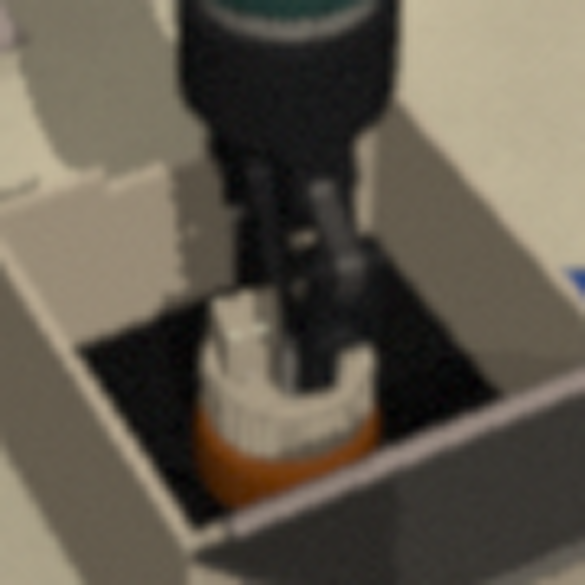

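Request:
send_rows(
  increments=[
    [[0,0,0,0,0,0,0],[0,0,0,0,0,0,0],[0,0,0,0,0,0,0],[0,0,0,0,0,0,0],[0,0,0,0,0,0,0]],
  ],
)

```text
time_s: 20.85
eef_pos: [575.7, 106.7, 102.9]
tcp_rot: [0.7, -0.1, -0.7, -0.1]
ft_force: [0.1, 0.3, 2.9]
grip_width: 0.223
```

Run:
```python
from h import *
s,_=st(); print(s["wrist_torque"])
```

```text
t20.85 p [575.7 106.7 102.9] q [0.064 0.388 1.675 0.    1.077 1.919] F [0.1 0.3 2.9] w0.223
[[ 0.001 -0.28  -0.96 ]
 [ 0.    -0.96   0.28 ]
 [-1.    -0.001 -0.001]]
[-0.05495456 -0.0090304   0.00332912]
```

Request:
send_rows(
  increments=[
    [[0,2,0,0,0,0,0],[0,2,0,0,0,0,0],[0,2,0,0,0,0,0],[0,1.5,0,0,0,0,0],[0,0,0,0,0,0,0]],
  ],
)

```text
time_s: 21.48
eef_pos: [575.7, 106.7, 95.9]
tcp_rot: [0.7, -0.1, -0.699, -0.1]
ft_force: [-1.1, 0.1, 9.2]
grip_width: 0.221
```

Request:
send_rows(
  increments=[
    [[0,0.6,0,0,0,0,0],[0,0,0,0,0,0,0],[0,0,0,0,0,0,0],[0,0,0,0,0,0,0],[0,0,0,0,0,0,0]],
  ],
)

```text
time_s: 22.1
eef_pos: [575.7, 106.7, 95.5]
tcp_rot: [0.701, -0.1, -0.699, -0.1]
ft_force: [-2.1, 0.6, 9.8]
grip_width: 0.219
```

Run:
```python
from h import *
s,_=st(); print(s["wrist_torque"])
for c in("scene","top"):
    im=imaging.camera(c)
    for q in("cap_bar","mouth"): print(c,q,[(round(d["p"],2),[round(float(x),1) for x in d["at"]]) for d in models.pinpoint(q,c)][:2])
    print(ctrl.read_state()["ft_force"],ctrl.read_state()["eef_pos"])
```

```text
t22.10 p [575.7 106.7  95.5] q [0.064 0.395 1.684 0.    1.06  1.919] F [-2.1  0.6  9.8] w0.219
[[ 0.002 -0.28  -0.96 ]
 [ 0.    -0.96   0.28 ]
 [-1.    -0.001 -0.002]]
[-0.02461513  0.27926737  0.01128547]
scene cap_bar [(0.64, [571.3, 106.3, 98.6])]
scene mouth [(0.51, [575.1, 106.9, 90.2])]
[-0.84451064 -0.45388489 10.27254588] [575.71881727 106.73218123  95.51293384]
top cap_bar [(0.36, [577.7, 106.2, 99.6])]
top mouth [(0.44, [572.0, 105.2, 94.7])]
[-1.28646459  0.82660091 10.34573299] [575.69992124 106.72448299  95.51578154]
```

Request:
send_rows(
  increments=[
    [[0,0.4,0,0,0,0,0],[0,0,0,0,-0.02,0,0],[0,0,0,0,-0.03,0,0],[0,0,0,0,-0.03,0,0],[0,0,0,0,0,0,0]],
  ],
)

```text
time_s: 23.02
eef_pos: [575.9, 106.8, 95.2]
tcp_rot: [0.704, -0.072, -0.703, -0.072]
ft_force: [-1.8, 0.7, 10.3]
grip_width: 0.221
```

Run:
```python
from h import *
s,_=st(); print(s["wrist_torque"])
```

```text
t23.02 p [575.9 106.8  95.2] q [0.064 0.396 1.685 0.    1.059 1.839] F [-1.8  0.7 10.3] w0.221
[[ 0.002 -0.203 -0.979]
 [ 0.    -0.979  0.203]
 [-1.    -0.001 -0.002]]
[-0.03082635  0.28037371  0.00304638]
```

Request:
send_rows(
  increments=[
    [[0,0,0,0,-0.04,0,0],[0,0,0,0,-0.04,0,0],[0,0,0,0,-0.04,0,0],[0,0,0,0,-0.05,0,0],[0,0,0,0,-0.05,0,0]],
  ],
)

```text
time_s: 23.65
eef_pos: [576.3, 107.0, 95.3]
tcp_rot: [0.708, 0.006, -0.706, 0.006]
ft_force: [-0.3, 0.9, 10.7]
grip_width: 0.223
```

Run:
```python
from h import *
s,_=st(); print(s["wrist_torque"])
for c in("scene",):
    im=imaging.camera(c); cv2.imwrite(f"pics/z12.png",cv2.resize(im[180:270,290:380],None,fx=6.5,fy=6.5,interpolation=cv2.INTER_CUBIC))
```

```text
t23.65 p [576.3 107.   95.3] q [6.500e-02 3.960e-01 1.684e+00 1.000e-03 1.059e+00 1.618e+00] F [-0.3  0.9 10.7] w0.223
[[ 0.003  0.017 -1.   ]
 [ 0.001 -1.    -0.017]
 [-1.    -0.001 -0.003]]
[ 0.09924831  0.134609   -0.03069514]
```

View pics/z12.png

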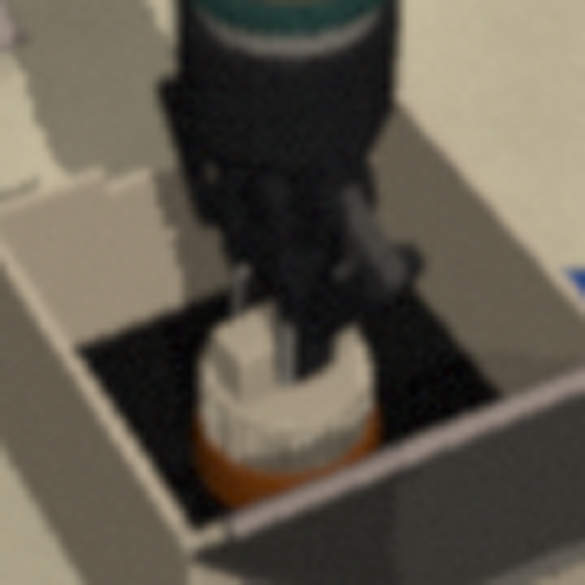

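The cap turns freely with the fingers: the bar has visibly swung and the torque about z is about 0. I finish the quarter turn.

Request:
send_rows(
  increments=[
    [[0,0,0,0,-0.12,0,0],[0,0,0,0,-0.12,0,0],[0,0,0,0,-0.12,0,0],[0,0,0,0,-0.12,0,0],[0,0,0,0,-0.12,0,0]],
  ],
)

```text
time_s: 24.32
eef_pos: [576.8, 107.3, 95.4]
tcp_rot: [0.675, 0.216, -0.672, 0.215]
ft_force: [-0.2, 1.4, 9.9]
grip_width: 0.222
```

Request:
send_rows(
  increments=[
    [[0,0,0,0,-0.13,0,0],[0,0,0,0,-0.13,0,0],[0,0,0,0,-0.13,0,0],[0,0,0,0,-0.13,0,0],[0,0,0,0,-0.14,0,0]],
  ],
)

```text
time_s: 24.95
eef_pos: [576.9, 107.4, 95.5]
tcp_rot: [0.569, 0.422, -0.566, 0.423]
ft_force: [-0.7, 1.2, 10.6]
grip_width: 0.217
```

Run:
```python
from h import *
s,_=st(); print(s["wrist_torque"])
for c in("scene",):
    im=imaging.camera(c); cv2.imwrite(f"pics/z13.png",cv2.resize(im[180:270,290:380],None,fx=6.5,fy=6.5,interpolation=cv2.INTER_CUBIC))
```

```text
t24.95 p [576.9 107.4  95.5] q [0.065 0.396 1.684 0.002 1.058 0.355] F [-0.7  1.2 10.6] w0.217
[[ 0.004  0.958 -0.287]
 [ 0.002 -0.287 -0.958]
 [-1.     0.004 -0.003]]
[ 0.27693049 -0.01016614 -0.07998065]
```

View pics/z13.png

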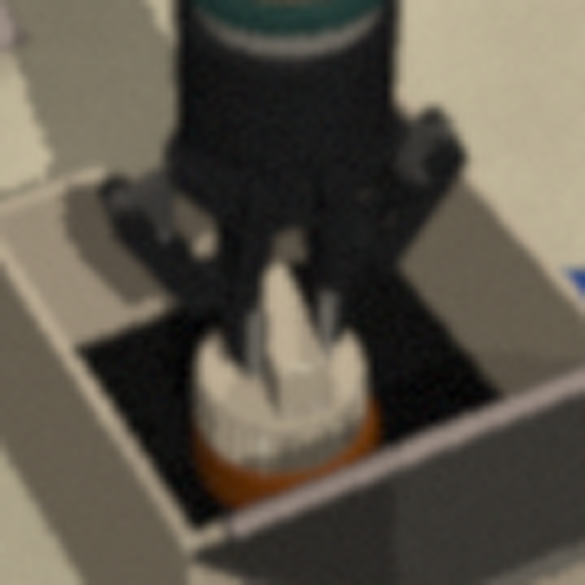

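The bar is turned about 90° from where it was, now running towards the camera at crop (290,330). I lift straight up, gently at first.

Request:
send_rows(
  increments=[
    [[0,-3,0,0,0,0,0],[0,-4,0,0,0,0,0],[0,-4,0,0,0,0,0],[0,-4,0,0,0,0,0],[0,0,0,0,0,0,0]],
  ],
)

```text
time_s: 25.62
eef_pos: [574.8, 106.5, 108.4]
tcp_rot: [-0.568, -0.421, 0.568, -0.421]
ft_force: [0.5, 0.4, 0.1]
grip_width: 0.216
```

Request:
send_rows(
  increments=[
    [[0,-8,0,0,0,0,0],[0,-12,0,0,0,0,0],[0,-14,0,0,0,0,0],[0,-12,0,0,0,0,0],[0,-6,0,0,0,0,0]],
  ],
)

```text
time_s: 26.25
eef_pos: [575.8, 106.7, 162.3]
tcp_rot: [0.569, 0.421, -0.567, 0.421]
ft_force: [0.6, 0.6, 0.2]
grip_width: 0.218
```

Request:
send_rows(
  increments=[
    [[0,0,0,0,0,0,0],[0,0,0,0,0,0,0],[0,0,0,0,0,0,0],[0,0,0,0,0,0,0],[0,0,0,0,0,0,0]],
  ],
)

```text
time_s: 26.88
eef_pos: [575.2, 106.7, 160.6]
tcp_rot: [-0.568, -0.421, 0.568, -0.421]
ft_force: [-0.0, -0.1, -0.1]
grip_width: 0.22
```

Run:
```python
from h import *
s,_=st()
for c in("scene","top"):
    im=imaging.camera(c); cv2.imwrite(f"pics/{c}14.png",im)
    for q in("cap_bar","bottle","spatula_grip","spatula_tip"): print(c,q,[(round(d["p"],2),[round(float(x),1) for x in d["at"]]) for d in models.pinpoint(q,c)][:3])
im=cv2.imread("pics/scene14.png");cv2.imwrite(f"pics/z14.png",cv2.resize(im[100:300,230:450],None,fx=3,fy=3,interpolation=cv2.INTER_CUBIC))
```

```text
t26.88 p [575.2 106.7 160.6] q [0.064 0.338 1.596 0.    1.209 0.359] F [-0.  -0.1 -0.1] w0.220
[[-0.     0.957 -0.291]
 [ 0.    -0.291 -0.957]
 [-1.    -0.     0.   ]]
scene cap_bar [(0.85, [573.4, 101.4, 164.2])]
scene bottle [(0.45, [493.2, 456.4, -3.8]), (0.3, [515.2, -323.9, 11.2])]
scene spatula_grip [(0.88, [305.0, 139.3, 8.8]), (0.78, [517.1, -329.9, 9.6])]
scene spatula_tip [(0.85, [425.2, 76.4, 5.3]), (0.76, [389.3, -454.4, 13.3]), (0.51, [581.8, 195.5, 131.4])]
top cap_bar [(0.57, [577.2, 102.0, 166.9])]
top bottle [(0.6, [575.5, 112.7, 7.9])]
top spatula_grip [(0.64, [271.6, -324.8, 11.9]), (0.61, [513.9, -326.1, 12.4])]
top spatula_tip [(0.62, [488.2, 462.1, -1.3]), (0.56, [389.7, -454.8, 9.2]), (0.52, [527.0, -189.5, 7.2])]
```

View pics/z14.png

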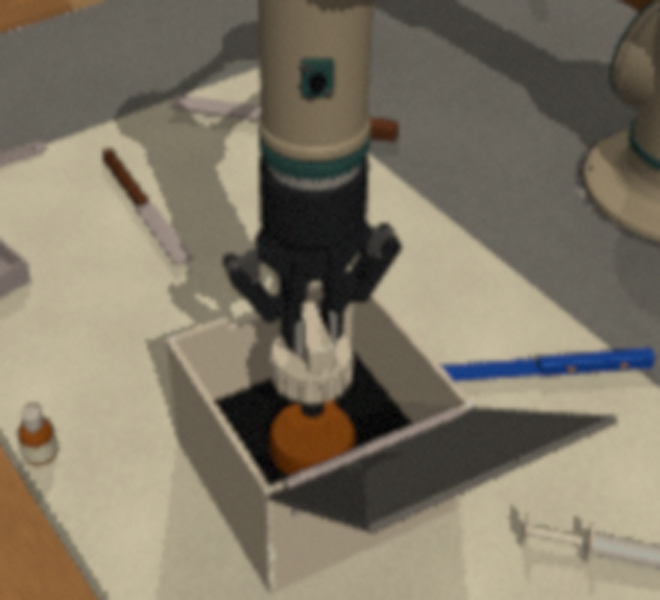

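```bash
python3 -c "
from rig import hand_in
print(hand_in())"
```

```text
the job is handed in; nothing more can be done
None
```

I carried out the whole task and handed it in at about 27 s of the 67 s allowed. The hand-in gives no verdict, so the points below rest on my own checks.

**What I did**
- **Cover:** I took the smaller brown spatula and slid its blade about 27 mm into the gap. I prised the cover up (about 0.4 rad in the mid-way picture) and swung it past upright until it rested fully open.
- **Spatula:** I laid it down close to where it had been lying, well clear of the case.
- **Cap:** I gripped the bar and pressed it down about 7.5 mm. I turned it about 90° anticlockwise while holding 10–11 N of press, then lifted it straight off.

**Last checks**
- **Cap:** It is in the fingers, level and well clear of the bottle in the last picture, with the wrist force near 0. By tool height it is about 57 mm above where it sat locked, and `pinpoint` puts the bar at about z = 165 mm, which is about 55 mm.
- **Cover and spatula:** The cover is open, and the spatula lies flat at about (514, -327) mm. Where the cover rests I judged from the pictures only, since the joint angle cannot be read.
- **Bystanders:** I saw none out of place in the pictures, but I did not measure their positions again at the end.

**What disagreed**
- During the press, the measured force (about 10.1 N) pointed to 6.6–7 mm of travel, while the tool had moved 7.4 mm. I pressed slightly further before turning, and the cap then turned freely.
- At the end, `pinpoint` put the bottle's axis and the bar up to about 11 mm apart sideways. The tool position suggests only 1–2 mm, and either is within the 30 mm allowed.

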